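# Press the popped red snap of a tub lid home

## Task

One of the four corner snaps on the clear tub's blue lid, the red one, has popped up. Press it gently down with the fingertips until it is fully home, level with the white snaps, then draw the hand back well clear of the tub. Do not touch the three white snaps, do not lift or shove the tub, and leave the matchbox on its lid and everything else on the slab where it is.

Things in the scene. Friction and masses are not known exactly. Their poses are not given: they have to be found in the camera images.
- tub: empty clear plastic tub standing loose on the slab, 200 (its x) by 150 (its y) by 80 mm, closed by a blue lid 206 by 156 mm whose top face is 88 mm above the slab; about 0.4 kg with its lid and snaps. Origin: centre of the underside, z up. It may stand at any yaw. One square snap sits at each corner of the lid, 78 mm along x and 53 mm along y from the middle: the red one at (+x, +y).
- snap_red (a joint): how far the red snap is pushed down, in m: 0 fully popped up, 0.010 fully home against a hard stop. It slides straight down against friction of about 3 N and stays where it is left. It starts between 0 and 0.003.
- snap_red_top (a point): centre of the top face of the red snap's square cap, 30 by 30 mm and 6 mm thick; the point moves with the cap. The face is 16 mm above the lid's top face when fully popped up (joint 0) and 6 mm above it when home, level with the white caps.
- snap_white_a: white snap, already home, at (-78, +53) mm of the tub: cap 30 by 30 mm; origin at its centre on the lid's top face, its top 6 mm higher. Not to be touched.
- snap_white_b: the same, at (-78, -53) mm of the tub. Not to be touched.
- snap_white_c: the same, at (+78, -53) mm of the tub. Not to be touched.
- matchbox: yellow matchbox 53 by 36 by 15 mm lying loose near the middle of the tub's lid; origin at the centre of its underside
- tongs: steel spring tongs lying flat, 290 mm long along their x, up to 50 mm wide, 16 mm high; origin near the middle, on the slab
- pot_lid: round aluminium pot lid, 224 mm across, with a black knob whose top is 42 mm above the slab; origin at the centre of the underside
- mug: blue mug, 80 mm across, 85 mm high, handle at its +y; origin at the centre of the underside
- brush: hand brush, 200 mm long along its x, lying on the slab
- jiko: tall grey charcoal stove fixed at the right of the slab, up to 284 mm across and 312 mm high, with an ash drawer partly open towards the middle of the slab (reaching at most 240 mm from the stove's axis) and a steel grate leaning on the side away from the robot; origin at the centre of the underside

How it is judged:
By the outcome, as a careful person would: the job done as asked, in the order asked, and still so for the second after the job is handed in, with the robot touching nothing.
It also fails if it takes over 32 s, if anything falls off the work surface, if the arm or the gripper's body presses on something with over 40 N, if the wrist force passes 120 N, or if a joint passes its speed limit or range.

## Robot

A 6-joint arm with a two-finger parallel gripper is mounted at the origin on the work surface. World frame = base frame: x ahead of the robot, y to its left, z up, the work surface at z = 0. Lengths are in m, angles in degrees, forces in N, time in s.
With the tool pointing down it reaches from about 0.3 to 0.75 m from the base axis. Payload 8.5 kg.
Tool frame: the origin (TCP) lies midway between the tips of the shut fingers; the grasp point (between the pads) lies 19 mm behind it; z points along the fingers, y is the line along which they close (so a half turn about z gives the same grasp; the last joint's range is limited). The gripper opens to 85 mm and grips with 20 to 120 N. Pads are 22 mm wide; open, the fingers measure 114 mm over their backs; the gripper's body (76 mm by 85 mm) begins 54 mm behind the grasp point. The pads swing forward as they close: fully open they stand 13 mm farther back than shut.
Start: joints at [61.347, 21.807, 74.336, -0, 83.858, -12.336], TCP at [0.155, 0.528, 0.196] pointing down, gripper open.
Joint ranges: [-178.18, 178.18], [-50.72, 133.34], [12.68, 142.11], [-81.47, 261.47], [9.98, 163.14], [-165.26, 165.26]. Speed limits (degrees/s): [136.94, 136.94, 180, 180, 180, 180].

## Interface

Orientations are given as [roll, pitch, yaw] about the fixed x, y, z axes, in that order (R = Rz(yaw) Ry(pitch) Rx(roll)).
In Python, from workcell import arm, viewer, ticket gives the robot as it stands.
- The arm moves only by the tool move_arm, never from a script. Its arguments are lists of equal length, an entry for each row: "slide": the shift along the tool's x, y, z in mm, a list of three; "turn": the turn, a rotation vector about the tool's x, y, z in rad, a list of three; "claw": the opening, from 0 (shut) to 1 (fully open). A call has 1 to 5 rows; each row shifts and turns the commanded pose from where the row before left it, along the tool's axes as they then stand; what a row does not reach is not made up. A row lasts 1/10 s, in which the tool goes at most 50 mm and 8.59 degrees, less where a joint would pass 70% of its speed; a pose out of reach is approached as far as the arm can. A call with a gripper value outside its range is refused whole. The fingers move at their own pace and stop on an object; "newtons" is the grip in N (left out, the last holds). Time passes only in rows, so rows that do not move let the fingers close. It gives the time, the measured TCP pose, the force, the opening and the grip force at its end, in the units of the state.
- arm.get_obs(): the state, without advancing time (a new reading comes with each control period).
- viewer.camera(name): name is "side" or "top"; returns a dict with "pixels" (420x560x3 uint8, red, green, blue), "K" (3x3 intrinsics, pixels), "T" (4x4, takes a point from camera to world coordinates). Camera axes: x right, y down, z forward; pixel columns grow to the right and rows downward; lengths in m; the calibration is good to about 2 mm. A picture is of the moment at which its call begins. There is no depth.
- ticket.close_job(): hands the job in; it is judged then, once.
The state is a dict: "clock": time; "joint_pos": joint angles; "qd": joint speeds; "joint_torque": joint torques, N m; "tool_pos": TCP position; "tcp_rot": TCP orientation; "wrist_force": force on the tool from outside, world axes, zero at the start; "ft_torque": the same for the moment, N m; "gripper_width": opening from 0.0 (shut) to 1.0 (fully open); "gripper_force": force on a finger pad.
Only numpy, scipy, OpenCV 4.12 (cv2) and the standard library are available. Lean on these libraries where they do the work, as an engineer would, in place of code of your own. Each camera call takes 0.05 s, during which the arm holds its last target. There are 200 camera calls.

## Working session

There is one attempt and no reset: what is moved stays moved. The work goes in short steps, Python scripts to look and compute and a tool call to move; the robot and the scene stay as the last step left them, time stands still between calls to the robot, and variables do not carry over. Pictures are saved under pics/ and viewed, at most 10 in all, crops included, and the job is handed in when it is done.

Besides the shell and the picture viewer there is one more tool, called as name(argument=value, ...), one argument or row to a line, values as JSON. move_arm: Moves the arm, as the interface text tells. Its arguments: {"type":"object","properties":{"slide":{"type":"array","items":{"type":"array","items":{"type":"number"}}},"turn":{"type":"array","items":{"type":"array","items":{"type":"number"}}},"claw":{"type":"array","items":{"type":"number"}},"newtons":{"type":"number"}},"required":["slide","turn","claw"]}

```bash
mkdir -p pics
python3 - <<'E'
from workcell import arm, viewer
import cv2,numpy as np
for n in("side","top"):
    c=viewer.camera(n); cv2.imwrite(f"pics/{n}0.png",c["pixels"][:,:,::-1]); np.savez(f"{n}.npz",**c)
    print(n,c["K"].tolist(),c["T"].round(4).tolist())
print(arm.get_obs())
E
```

```text
side [[382.54741734041386, 0.0, 281.0502019087657], [0.0, 382.54741734041386, 210.51155302399746], [0.0, 0.0, 1.0]] [[0.7597, -0.4794, 0.4394, -0.0279], [-0.6502, -0.5484, 0.5258, -0.7142], [-0.011, -0.6851, -0.7283, 0.9862], [0.0, 0.0, 0.0, 1.0]]
top [[440.67888778434735, 0.0, 277.98088360234436], [0.0, 440.67888778434735, 207.98084590143992], [0.0, 0.0, 1.0]] [[-0.0143, -0.9898, 0.1418, 0.2869], [-0.9999, 0.0146, 0.0011, -0.0817], [-0.0032, -0.1418, -0.9899, 1.4703], [0.0, 0.0, 0.0, 1.0]]
{'clock': 0.1, 'joint_pos': array([ 6.13446426e+01,  2.18371567e+01,  7.43784741e+01,  1.90300793e-03,
        8.38574390e+01, -1.23359271e+01]), 'qd': array([-0.0502805 , -0.0432893 , -0.15070545, -0.09652804, -0.10673848,
        0.07925491]), 'joint_torque': array([ 2.36683882e-03, -4.49219728e+01, -2.31656635e+01, -2.67667674e-04,
        3.63737359e-03, -2.93950984e-05]), 'tool_pos': array([0.15439461, 0.5275766 , 0.19538469]), 'tcp_rot': array([-1.79929021e+02, -1.74589954e-02,  1.63680354e+02]), 'wrist_force': array([0.74576367, 0.50256327, 0.18823424]), 'ft_torque': array([ 0.04368823, -0.02063745, -0.00368921]), 'gripper_force': 0.0, 'gripper_width': 0.9975546225118991}
```

View pics/top0.png

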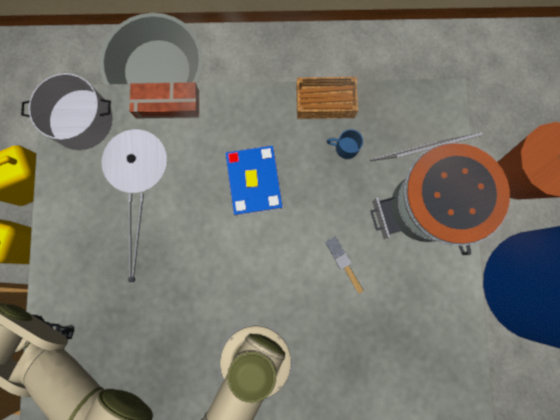

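View pics/side0.png

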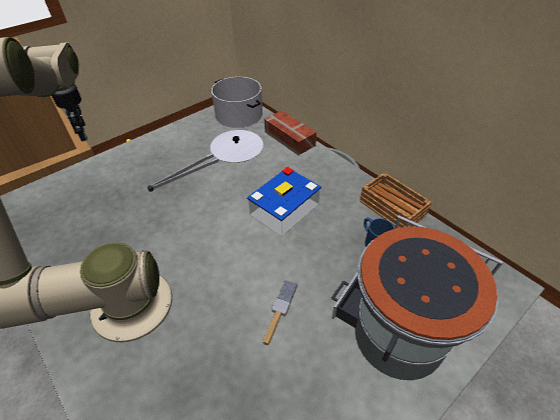

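The top view shows the red snap at (233,157), the white snaps at (266,153), (273,201) and (240,206), and the matchbox at (251,178). In the side view the red snap is at (288,171), and nothing stands above the tub.

```bash
cat > h.py <<'E'
import numpy as np,cv2
def ray(c,uv,z):
    d=c["T"][:3,:3]@np.linalg.solve(c["K"],[*uv,1.]); o=c["T"][:3,3]
    return o+d*(z-o[2])/d[2]
def proj(c,p):
    T=np.linalg.inv(c["T"]); q=c["K"]@(T[:3,:3]@p+T[:3,3]); return q[:2]/q[2]
def blob(c,kind,uv,r=9):
    u,v=uv; P=c["pixels"][v-r:v+r+1,u-r:u+r+1].astype(float)
    w=np.clip((P[...,0]-P[...,1]-40) if kind=="r" else (P[...,0]-110),0,100)
    y,x=np.mgrid[v-r:v+r+1,u-r:u+r+1]
    return (x*w).sum()/w.sum(),(y*w).sum()/w.sum()
E
python3 - <<'E'
from h import *
t=np.load("top.npz"); s=np.load("side.npz")
for c,pts in((t,[("r",(233,157)),("w",(266,153)),("w",(273,201)),("w",(240,206))]),(s,[("r",(288,171)),("w",(313,187)),("w",(281,211)),("w",(253,192))])):
    P=[ray(c,blob(c,k,p),.102 if k=="r" else .094) for k,p in pts]
    print(np.round(P,4).tolist())
    for i in range(4): print(np.linalg.norm(P[i]-P[i-1]).round(4),end=" ")
    R,a,b,d=P
    print("tub c",((a+d)/2).round(4),"red est",(a+d-b).round(4),"yaw?",np.degrees(np.arctan2(*(R-d)[1::-1])), np.degrees(np.arctan2(*(R-a)[1::-1])),np.degrees(np.arctan2(*(a-b)[1::-1])),np.degrees(np.arctan2(*(d-b)[1::-1])))
E
```

```text
[[0.649, 0.0608, 0.102], [0.6657, -0.0445, 0.094], [0.5074, -0.0664, 0.094], [0.4918, 0.0404, 0.094]]
0.1588 0.1069 0.1599 0.1079 tub c [ 0.5787 -0.002   0.094 ] red est [0.6501 0.0623 0.094 ] yaw? 7.395984753607086 99.01226326172005 7.899428158023842 98.2989164594783
[[0.6492, 0.0574, 0.102], [0.6701, -0.0496, 0.094], [0.5035, -0.0766, 0.094], [0.4952, 0.0526, 0.094]]
0.1543 0.1093 0.1688 0.1294 tub c [0.5826 0.0015 0.094 ] red est [0.6618 0.0796 0.094 ] yaw? 1.810715150741504 101.03799092834309 9.205207432455733 93.68506192226667
```

move_arm(
  slide=[
    [-20,-10,0],
    [-40,-20,0],
    [-40,-20,0],
    [-40,-20,0],
    [-40,-20,0],
  ],
  turn=[
    [0,0,0],
    [0,0,0],
    [0,0,0],
    [0,0,0],
    [0,0,0],
  ],
  claw=[0,0,0,0,0],
  newtons=20,
)

```text
clock: 0.6
tool_pos: [0.3028, 0.3894, 0.1957]
tcp_rot: [-180.0, -0.0, 163.7]
wrist_force: [-0.3, 1.1, 0.1]
gripper_width: 0.141
gripper_force: 0.0
```

move_arm(
  slide=[
    [-40,-20,0],
    [-40,-20,0],
    [-40,-20,0],
    [-40,-20,0],
    [-40,-20,0],
  ],
  turn=[
    [0,0,0],
    [0,0,0],
    [0,0,0],
    [0,0,0],
    [0,0,0],
  ],
  claw=[0,0,0,0,0],
)

```text
clock: 1.1
tool_pos: [0.4668, 0.2372, 0.1957]
tcp_rot: [-180.0, -0.0, 163.7]
wrist_force: [0.5, -0.1, 0.4]
gripper_width: 0.003
gripper_force: 0.0
```

move_arm(
  slide=[
    [-40,-20,0],
    [-40,-20,0],
    [-40,-20,0],
    [-40,-20,0],
    [-40,-20,0],
  ],
  turn=[
    [0,0,0],
    [0,0,0],
    [0,0,0],
    [0,0,0],
    [0,0,0],
  ],
  claw=[0,0,0,0,0],
)

```text
clock: 1.6
tool_pos: [0.6306, 0.0851, 0.1955]
tcp_rot: [-180.0, -0.1, 163.7]
wrist_force: [0.5, 0.7, 0.3]
gripper_width: -0.002
gripper_force: 0.0
```

move_arm(
  slide=[
    [0,0,0],
    [0,0,0],
    [0,0,0],
    [0,0,0],
    [0,0,0],
  ],
  turn=[
    [0,0,-0.1],
    [0,0,-0.1],
    [0,0,-0.1],
    [0,0,-0.12],
    [0,0,0],
  ],
  claw=[0,0,0,0,0],
)

```text
clock: 2.1
tool_pos: [0.6295, 0.0865, 0.1955]
tcp_rot: [180.0, -0.1, -172.2]
wrist_force: [0.0, 0.1, -0.1]
gripper_width: -0.002
gripper_force: 0.0
```

move_arm(
  slide=[
    [-8,-14,0],
    [-8,-14,15],
    [0,0,30],
    [0,0,25],
    [0,0,0],
  ],
  turn=[
    [0,0,0],
    [0,0,0],
    [0,0,0],
    [0,0,0],
    [0,0,0],
  ],
  claw=[0,0,0,0,0],
)

```text
clock: 2.6
tool_pos: [0.6479, 0.0598, 0.121]
tcp_rot: [179.9, -0.5, -172.4]
wrist_force: [0.0, -0.1, -0.3]
gripper_width: 0.0
gripper_force: 0.0
```

Run:
```python
from workcell import arm, viewer
from h import *
o=arm.get_obs(); print(o["tool_pos"],o["wrist_force"])
ims=[]
for n in("side","top"):
    c=viewer.camera(n); np.savez(f"{n}1.npz",**c); u,v=proj(c,o["tool_pos"]); print(n,u,v)
    u,v=(285,180) if n=="side" else (245,175)
    ims.append(cv2.resize(c["pixels"][v-45:v+45,u-45:u+45,::-1],(400,400),interpolation=cv2.INTER_CUBIC))
cv2.imwrite("pics/near.png",np.hstack(ims))
```

```text
[0.64787182 0.05975891 0.12097827] [ 0.01374466 -0.14481766 -0.27144612]
side 286.70696275888486 165.88804028043842
top 232.75693797142148 155.92562032968965
```

View pics/near.png

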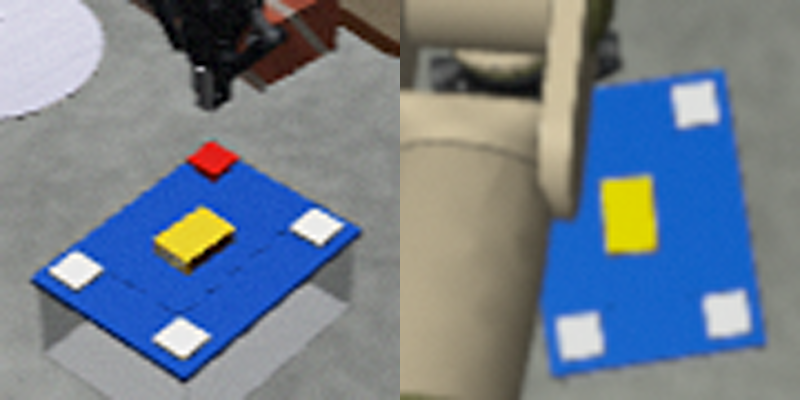

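The side crop shows the shut fingertips at about (210,105), which is full-frame (287,159). The reported TCP should project to (287,166), so the tips look higher than expected. The red cap is at (288,170). I'll check again with the arm settled before going further.

Run:
```python
from workcell import arm, viewer
from h import *
ims=[]
o=arm.get_obs(); print(o["clock"],o["tool_pos"],o["tcp_rot"],o["joint_pos"],o["qd"].round(2))
c=viewer.camera("side"); print(proj(c,o["tool_pos"]))
b=np.load("side.npz"); T=o["tool_pos"]
im=c["pixels"][130:190,255:320,::-1].copy()
for x in (c["pixels"],np.load("side1.npz")["pixels"]):
    im=cv2.resize(x[125:195,250:320,::-1],(400,400),interpolation=cv2.INTER_NEAREST)
    for dz in(0,.02,.04):
        u,v=proj(c,T+[0,0,dz]); cv2.circle(im,(int((u-250+.5)*40/7),int((v-125+.5)*40/7)),3,(0,255,0),-1)
    ims.append(im)
cv2.imwrite("pics/near2.png",np.hstack(ims))
print("red blob",blob(c,"r",(288,171)),"before",blob(b,"r",(288,171)))
```

```text
2.7 [0.64977783 0.06014728 0.12566498] [ 1.79996413e+02 -3.39535278e-02 -1.72344669e+02] [-5.08294270e+00  3.51242890e+01  6.28779108e+01 -4.02650800e-03
  8.20317091e+01 -1.02737713e+02] [ 0.45 -1.77 -1.69  0.05  0.25 -0.13]
[287.04557805 164.56250419]
red blob (np.float64(287.4397709320695), np.float64(170.20853080568722)) before (np.float64(287.42854291417166), np.float64(170.19680638722554))
```

View pics/near2.png

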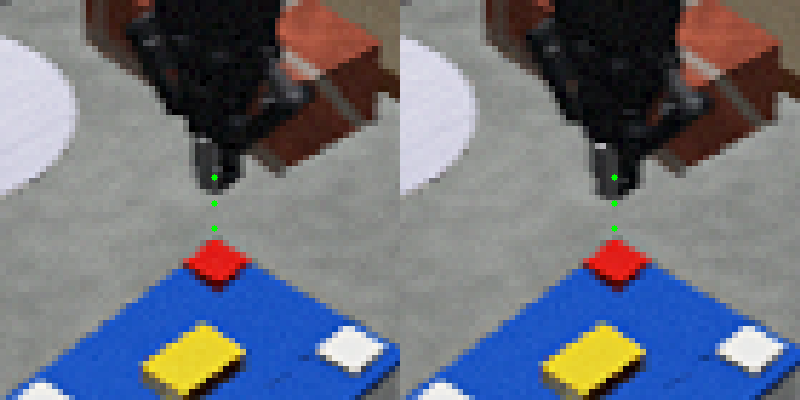

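The second look agrees. The column fits, but the tips sit about 6 px above the reported TCP, which means either about 30 mm too high or about 20 mm too far from the camera. The start picture can help tell these apart.

Run:
```python
from workcell import arm, viewer
from h import *
c=np.load("side.npz"); T=np.array([.1544,.5276,.1954])
print(proj(c,T))
x=c["pixels"]; ims=[]
im=cv2.resize(x[95:165,45:115,::-1],(400,400),interpolation=cv2.INTER_NEAREST)
for dz in(0,.013,.033): 
    u,v=proj(c,T+[0,0,dz]); cv2.circle(im,(int((u-45+.5)*40/7),int((v-95+.5)*40/7)),3,(0,255,0),-1)
c=viewer.camera("top"); print(proj(c,arm.get_obs()["tool_pos"]))
im2=cv2.resize(c["pixels"][100:200,190:290,::-1],(400,400),interpolation=cv2.INTER_CUBIC)
cv2.imwrite("pics/start.png",np.hstack([im,im2]))
```

```text
[ 88.12104364 144.27836387]
[232.31271629 154.6727708 ]
```

View pics/start.png

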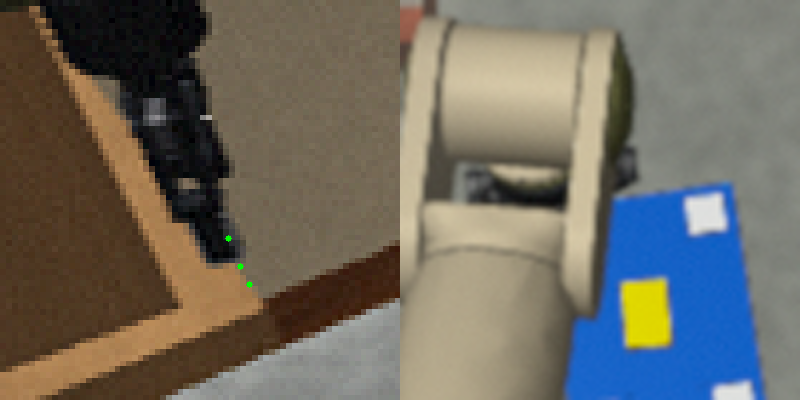

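move_arm(
  slide=[
    [0,0,6],
    [0,0,6],
    [0,0,4],
    [0,0,2],
    [0,0,0],
  ],
  turn=[
    [0,0,0],
    [0,0,0],
    [0,0,0],
    [0,0,0],
    [0,0,0],
  ],
  claw=[0,0,0,0,0],
)

```text
clock: 3.3
tool_pos: [0.6492, 0.061, 0.1076]
tcp_rot: [180.0, -0.0, -172.3]
wrist_force: [0.4, -1.0, 1.1]
gripper_width: -0.003
gripper_force: 0.0
```

Run:
```python
from workcell import arm, viewer
from h import *
o=arm.get_obs(); print(o["tool_pos"],o["wrist_force"])
c=viewer.camera("side"); print(proj(c,o["tool_pos"]),"red",blob(c,"r",(288,171)))
cv2.imwrite("pics/n3.png",cv2.resize(c["pixels"][125:195,250:320,::-1],(560,560),interpolation=cv2.INTER_CUBIC))
```

```text
[0.64917    0.06100297 0.10756344] [ 0.37498996 -0.95123384  1.08246118]
[286.75325396 168.49576619] red (np.float64(287.4312252964427), np.float64(170.20889328063242))
```

View pics/n3.png

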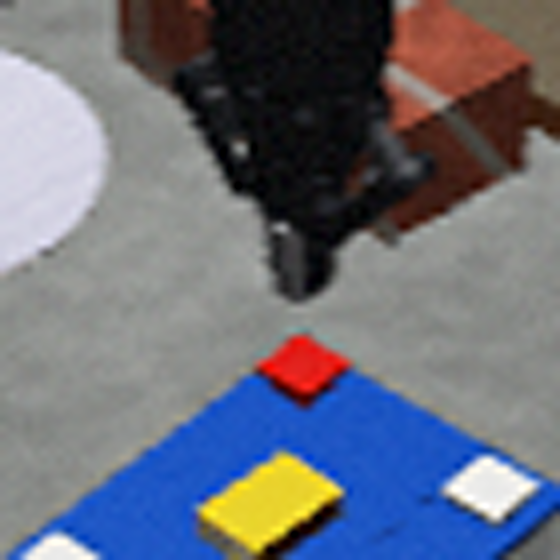

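The tips end at full-frame row about 162, but the reported TCP projects to 168.5, and the cap's far corner is at about 166.6. A turn in place will show whether the offset is sideways in the tool frame or along the fingers.

move_arm(
  slide=[
    [0,0,0],
    [0,0,0],
    [0,0,0],
    [0,0,0],
    [0,0,0],
  ],
  turn=[
    [0,0,0.145],
    [0,0,0.145],
    [0,0,0.145],
    [0,0,0.145],
    [0,0,0.145],
  ],
  claw=[0,0,0,0,0],
)

```text
clock: 3.85
tool_pos: [0.6495, 0.061, 0.1082]
tcp_rot: [180.0, 0.0, 145.9]
wrist_force: [0.3, 0.6, -0.1]
gripper_width: -0.001
gripper_force: 0.0
```

move_arm(
  slide=[
    [0,0,0],
    [0,0,0],
    [0,0,0],
    [0,0,0],
    [0,0,0],
  ],
  turn=[
    [0,0,0.145],
    [0,0,0.145],
    [0,0,0.145],
    [0,0,0.145],
    [0,0,0.145],
  ],
  claw=[0,0,0,0,0],
)

```text
clock: 4.35
tool_pos: [0.6494, 0.061, 0.1082]
tcp_rot: [180.0, 0.0, 104.3]
wrist_force: [0.7, 0.4, 0.9]
gripper_width: 0.003
gripper_force: 0.0
```

Run:
```python
from workcell import arm, viewer
from h import *
viewer.camera("side");o=arm.get_obs(); print(o["clock"],o["tool_pos"],o["tcp_rot"])
c=viewer.camera("side"); print(proj(c,o["tool_pos"]),"red",blob(c,"r",(288,171)))
cv2.imwrite("pics/n4.png",cv2.resize(c["pixels"][125:195,250:320,::-1],(560,560),interpolation=cv2.INTER_CUBIC))
```

```text
4.4 [0.64944868 0.06096953 0.10820277] [1.79971278e+02 8.25156321e-03 1.03913533e+02]
[286.81919025 168.3270945 ] red (np.float64(287.42662183544303), np.float64(170.2126186708861))
```

View pics/n4.png

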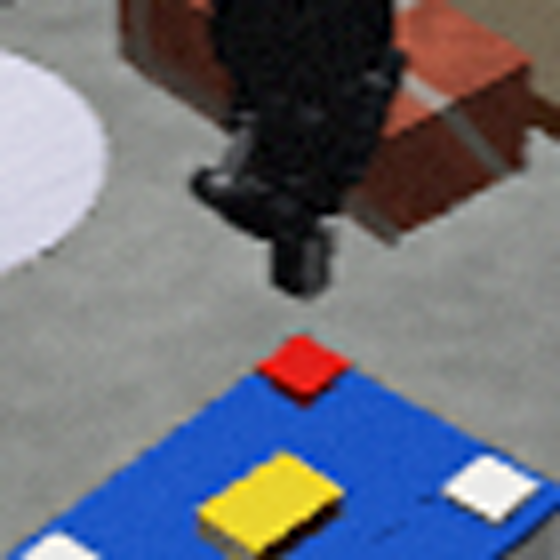

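After a 90° turn the tips are still at (300,295) in the crop, so there is no sideways offset. The real tips are about 30 mm above the reported TCP, and contact should come near a reported z of 0.075. I'll go down carefully, watching the force.

move_arm(
  slide=[
    [0,0,5],
    [0,0,5],
    [0,0,5],
    [0,0,0],
    [0,0,0],
  ],
  turn=[
    [0,0,0.1],
    [0,0,0],
    [0,0,0],
    [0,0,0],
    [0,0,0],
  ],
  claw=[0,0,0,0,0],
)

```text
clock: 4.95
tool_pos: [0.6493, 0.061, 0.0929]
tcp_rot: [-180.0, -0.0, 99.0]
wrist_force: [0.0, -0.1, 0.1]
gripper_width: 0.003
gripper_force: 0.0
```

move_arm(
  slide=[
    [0,0,2],
    [0,0,2],
    [0,0,2],
    [0,0,0],
    [0,0,0],
  ],
  turn=[
    [0,0,0],
    [0,0,0],
    [0,0,0],
    [0,0,0],
    [0,0,0],
  ],
  claw=[0,0,0,0,0],
)

```text
clock: 5.45
tool_pos: [0.6493, 0.061, 0.0869]
tcp_rot: [-180.0, -0.0, 98.9]
wrist_force: [-0.5, -1.1, -0.1]
gripper_width: 0.001
gripper_force: 0.0
```

Run:
```python
from workcell import arm, viewer
from h import *
o=arm.get_obs(); print(o["clock"],o["tool_pos"],o["tcp_rot"],o["wrist_force"])
c=viewer.camera("side"); print(proj(c,o["tool_pos"]),"red",blob(c,"r",(288,171)))
cv2.imwrite("pics/n5.png",cv2.resize(c["pixels"][125:195,250:320,::-1],(560,560),interpolation=cv2.INTER_CUBIC))
```

```text
5.45 [0.64928645 0.06097047 0.08688635] [-1.79993297e+02 -5.17044558e-04  9.89463931e+01] [-0.46941222 -1.06489246 -0.06324313]
[286.78497547 172.93573055] red (np.float64(287.42996941896024), np.float64(170.30560652395513))
```

View pics/n5.png

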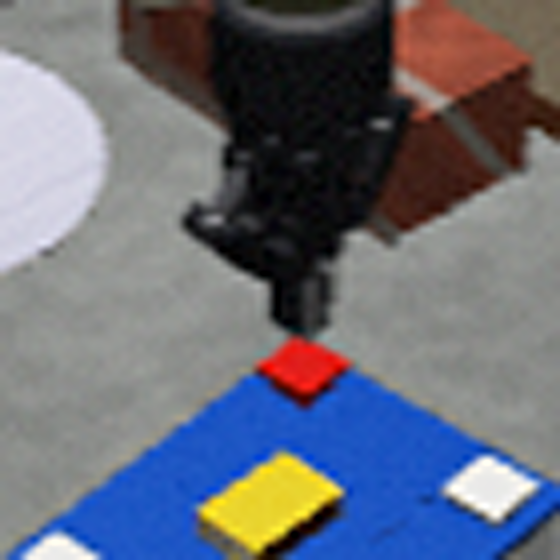

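The fingertips now overlap the cap's far corner at about (300,335) in the crop, with no force. The reported TCP is already below the cap top, so the height offset is confirmed.

move_arm(
  slide=[
    [0,0,3],
    [0,0,3],
    [0,0,2],
    [0,0,1],
    [0,0,0],
  ],
  turn=[
    [0,0,0],
    [0,0,0],
    [0,0,0],
    [0,0,0],
    [0,0,0],
  ],
  claw=[0,0,0,0,0],
)

```text
clock: 6.0
tool_pos: [0.6492, 0.061, 0.0777]
tcp_rot: [-180.0, -0.0, 98.9]
wrist_force: [-0.3, -0.3, 0.1]
gripper_width: 0.0
gripper_force: 0.0
```

move_arm(
  slide=[
    [0,0,1],
    [0,0,1],
    [0,0,1],
    [0,0,0],
    [0,0,0],
  ],
  turn=[
    [0,0,0],
    [0,0,0],
    [0,0,0],
    [0,0,0],
    [0,0,0],
  ],
  claw=[0,0,0,0,0],
)

```text
clock: 6.5
tool_pos: [0.6493, 0.061, 0.0749]
tcp_rot: [-180.0, -0.0, 98.9]
wrist_force: [-0.4, 0.3, 0.0]
gripper_width: 0.003
gripper_force: 0.0
```

Run:
```python
from workcell import arm, viewer
from h import *
o=arm.get_obs(); print(o["clock"],o["tool_pos"],o["wrist_force"])
c=viewer.camera("side"); print(proj(c,o["tool_pos"]),"red",blob(c,"r",(288,171)))
cv2.imwrite("pics/n6.png",cv2.resize(c["pixels"][125:195,250:320,::-1],(560,560),interpolation=cv2.INTER_CUBIC))
```

```text
6.5 [0.64929904 0.06095634 0.07491891] [-0.36670256  0.33801508  0.03873755]
[286.79061801 175.46682172] red (np.float64(287.4450180691791), np.float64(170.87893649974188))
```

View pics/n6.png

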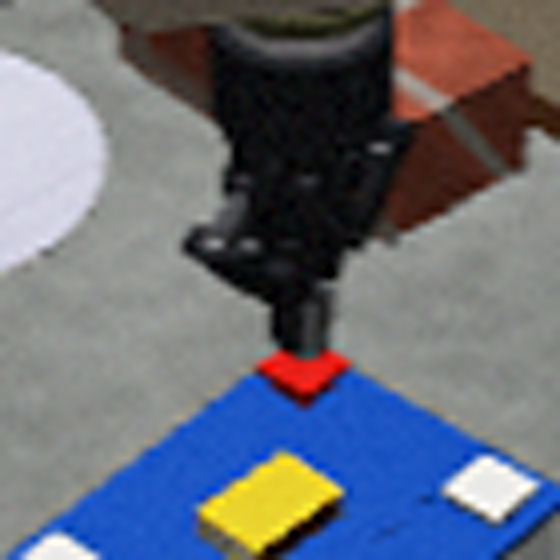

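The tips are over the cap, lowest at about (308,357) in the crop, with the cap centre at about (303,365). Contact is a few mm away.

move_arm(
  slide=[
    [0,0,1],
    [0,0,1],
    [0,0,1],
    [0,0,0],
  ],
  turn=[
    [0,0,0],
    [0,0,0],
    [0,0,0],
    [0,0,0],
  ],
  claw=[0,0,0,0],
)

```text
clock: 6.95
tool_pos: [0.6492, 0.061, 0.0717]
tcp_rot: [-180.0, -0.0, 98.9]
wrist_force: [-0.5, -0.1, -0.5]
gripper_width: -0.002
gripper_force: 0.0
```

move_arm(
  slide=[
    [0,0,1],
    [0,0,1],
    [0,0,0],
  ],
  turn=[
    [0,0,0],
    [0,0,0],
    [0,0,0],
  ],
  claw=[0,0,0],
)

```text
clock: 7.25
tool_pos: [0.6492, 0.061, 0.0697]
tcp_rot: [-180.0, -0.0, 98.9]
wrist_force: [0.2, -0.6, -0.5]
gripper_width: -0.002
gripper_force: 0.0
```

move_arm(
  slide=[
    [0,0,1],
    [0,0,1],
    [0,0,0],
  ],
  turn=[
    [0,0,0],
    [0,0,0],
    [0,0,0],
  ],
  claw=[0,0,0],
)

```text
clock: 7.55
tool_pos: [0.6492, 0.061, 0.0678]
tcp_rot: [-180.0, -0.0, 98.9]
wrist_force: [0.3, 0.1, -0.6]
gripper_width: -0.005
gripper_force: 0.0
```

```bash
cat > asc.py <<'E'
from workcell import arm, viewer
from h import *
o=arm.get_obs(); print(o["tool_pos"],o["wrist_force"])
P=viewer.camera("side")["pixels"].astype(int)[160:180,278:300]
for i,r in enumerate(P): print(160+i,"".join("R" if p[0]>p[1]+60 and p[0]>p[2]+60 else "B" if p[2]>p[0]+50 else "#" if p.sum()<210 else "." for p in r))
E
python3 asc.py
```

```text
[0.64922533 0.060986   0.06775714] [ 0.26557065  0.06433743 -0.6372883 ]
160 ##############........
161 ##############........
162 .##########...........
163 ...##########.........
164 .....########.........
165 ......#######.........
166 ......#######.........
167 ......#######.........
168 ......#######.........
169 ......#######RR.......
170 ....RRRR####RRRR......
171 ....#RRRRRRRRRRBB.....
172 ..BBBBRRRRRRR#BBBBB...
173 .BBBBB#RRRRR##BBBBBB..
174 BBBBBBBB#RR#BBBBBBBBBB
175 BBBBBBBBB##BBBBBBBBBBB
176 BBBBBBBBBBBBBBBBBBBBBB
177 BBBBBBBBBBBBBBBBBBBBBB
178 BBBBBBBBBBBBBBBBBBBBBB
179 BBBBBBBBBBBBBBBBBBBBBB
```

move_arm(
  slide=[
    [0,0,1],
    [0,0,1],
    [0,0,0],
  ],
  turn=[
    [0,0,0],
    [0,0,0],
    [0,0,0],
  ],
  claw=[0,0,0],
)

```text
clock: 7.9
tool_pos: [0.6494, 0.0609, 0.0661]
tcp_rot: [180.0, 0.0, 98.9]
wrist_force: [0.2, 0.8, 1.8]
gripper_width: 0.005
gripper_force: 1.1
```

move_arm(
  slide=[
    [0,0,1],
    [0,0,1],
    [0,0,0],
  ],
  turn=[
    [0,0,0],
    [0,0,0],
    [0,0,0],
  ],
  claw=[0,0,0],
)

```text
clock: 8.2
tool_pos: [0.6494, 0.0609, 0.0638]
tcp_rot: [180.0, 0.0, 98.9]
wrist_force: [0.2, -0.1, 2.4]
gripper_width: 0.001
gripper_force: 1.0
```

```bash
python3 asc.py
```

```text
[0.64939601 0.06094868 0.06384682] [ 0.21119482 -0.14157414  2.38095523]
160 ###############.......
161 ###############.......
162 ##############........
163 .##########...........
164 ....#########.........
165 .....########.........
166 ......#######.........
167 ......#######.........
168 ......#######.........
169 ......#######.........
170 .....RR######RR.......
171 ....RRRR####RRR.B.....
172 ..BB#RRRRR.RRR#BBBB...
173 .BBBBB#RRRRRR#BBBBBB..
174 BBBBBBBBRRRRBBBBBBBBBB
175 BBBBBBBBB##BBBBBBBBBBB
176 BBBBBBBBBBBBBBBBBBBBBB
177 BBBBBBBBBBBBBBBBBBBBBB
178 BBBBBBBBBBBBBBBBBBBBBB
179 BBBBBBBBBBBBBBBBBBBBBB
```

Contact is at a reported z of about 0.066, and the roughly 2.5 N matches the snap's friction. I'll keep pressing until the stop.

move_arm(
  slide=[
    [0,0,1],
    [0,0,1],
    [0,0,0],
  ],
  turn=[
    [0,0,0],
    [0,0,0],
    [0,0,0],
  ],
  claw=[0,0,0],
)

```text
clock: 8.55
tool_pos: [0.6494, 0.061, 0.0618]
tcp_rot: [180.0, -0.0, 98.9]
wrist_force: [0.6, 0.1, 1.5]
gripper_width: -0.001
gripper_force: 0.8
```

move_arm(
  slide=[
    [0,0,1],
    [0,0,1],
    [0,0,0],
  ],
  turn=[
    [0,0,0],
    [0,0,0],
    [0,0,0],
  ],
  claw=[0,0,0],
)

```text
clock: 8.85
tool_pos: [0.6494, 0.061, 0.0597]
tcp_rot: [180.0, -0.0, 98.9]
wrist_force: [1.0, 0.5, 1.7]
gripper_width: -0.0
gripper_force: 0.8
```

move_arm(
  slide=[
    [0,0,0.5],
    [0,0,0.5],
    [0,0,0],
  ],
  turn=[
    [0,0,0],
    [0,0,0],
    [0,0,0],
  ],
  claw=[0,0,0],
)

```text
clock: 9.15
tool_pos: [0.6494, 0.061, 0.0589]
tcp_rot: [180.0, 0.0, 98.9]
wrist_force: [1.0, -0.2, 2.5]
gripper_width: -0.003
gripper_force: 1.1
```

move_arm(
  slide=[
    [0,0,0.5],
    [0,0,0.5],
    [0,0,0],
  ],
  turn=[
    [0,0,0],
    [0,0,0],
    [0,0,0],
  ],
  claw=[0,0,0],
)

```text
clock: 9.45
tool_pos: [0.6494, 0.061, 0.0586]
tcp_rot: [180.0, 0.0, 98.9]
wrist_force: [-1.1, -0.4, 6.4]
gripper_width: -0.001
gripper_force: 3.6
```

move_arm(
  slide=[
    [0,0,0.5],
    [0,0,0.5],
    [0,0,0],
  ],
  turn=[
    [0,0,0],
    [0,0,0],
    [0,0,0],
  ],
  claw=[0,0,0],
)

```text
clock: 9.75
tool_pos: [0.6495, 0.0609, 0.0586]
tcp_rot: [179.9, 0.0, 98.9]
wrist_force: [-3.5, -0.1, 12.9]
gripper_width: 0.001
gripper_force: 6.5
```

The force has risen to 13 N and z has stopped at 0.0586, so the snap is on its hard stop. Next I'll draw straight up, then away.

move_arm(
  slide=[
    [0,0,-3],
    [0,0,-10],
    [0,0,-30],
    [0,0,-40],
    [0,0,-40],
  ],
  turn=[
    [0,0,0],
    [0,0,0],
    [0,0,0],
    [0,0,0],
    [0,0,0],
  ],
  claw=[0,0,0,0,0],
)

```text
clock: 10.25
tool_pos: [0.6488, 0.061, 0.1812]
tcp_rot: [-179.9, -0.0, 98.9]
wrist_force: [0.8, 0.2, -0.5]
gripper_width: -0.001
gripper_force: 0.0
```

move_arm(
  slide=[
    [20,-20,-20],
    [30,-30,0],
    [30,-30,0],
    [30,-30,0],
    [30,-30,0],
  ],
  turn=[
    [0,0,0],
    [0,0,0],
    [0,0,0],
    [0,0,0],
    [0,0,0],
  ],
  claw=[0,0,0,0,0],
)

```text
clock: 10.75
tool_pos: [0.4875, 0.1782, 0.2001]
tcp_rot: [-180.0, -0.0, 98.9]
wrist_force: [-0.1, 0.1, -0.2]
gripper_width: -0.001
gripper_force: 0.0
```

move_arm(
  slide=[
    [30,-30,0],
    [30,-30,0],
    [20,-20,0],
    [10,-10,0],
    [0,0,0],
  ],
  turn=[
    [0,0,0],
    [0,0,0],
    [0,0,0],
    [0,0,0],
    [0,0,0],
  ],
  claw=[0,0,0,0,0],
)

```text
clock: 11.25
tool_pos: [0.3856, 0.253, 0.2003]
tcp_rot: [180.0, -0.0, 99.0]
wrist_force: [0.4, -0.5, 0.1]
gripper_width: -0.002
gripper_force: 0.0
```

Run:
```python
from workcell import arm, viewer
from h import *
o=arm.get_obs(); print(o["clock"],o["tool_pos"],o["wrist_force"])
ims=[]
for n in("side","top"):
    c=viewer.camera(n); b=np.load(n+".npz")
    for k,p in (("side",[("r",(288,171)),("w",(313,187)),("w",(281,211)),("w",(253,192))]) if n=="side" else ("top",[("r",(233,157)),("w",(266,153)),("w",(273,201)),("w",(240,206))]))[1]: print(n,k,np.subtract(blob(c,k,p),blob(b,k,p)).round(2))
    u,v=(285,180) if n=="side" else (245,175)
    ims.append(cv2.resize(c["pixels"][v-45:v+45,u-45:u+45,::-1],(400,400),interpolation=cv2.INTER_CUBIC))
cv2.imwrite("pics/end.png",np.hstack(ims))
```

```text
11.25 [0.38561751 0.25302875 0.20027897] [ 0.38804445 -0.52987554  0.08064849]
side r [-0.05  1.86]
side w [ 0.3  -0.05]
side w [0.02 0.13]
side w [-0.25 -0.26]
top r [0.33 0.7 ]
top w [-0.02  0.03]
top w [-0. -0.]
top w [-0.   -0.02]
```

View pics/end.png

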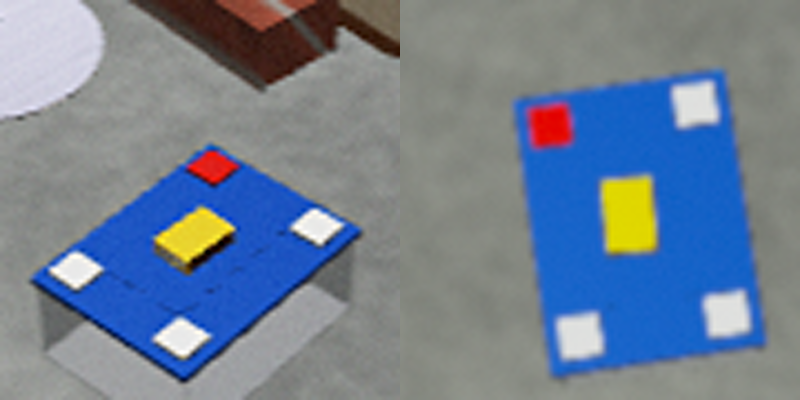

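The red snap, at (212,167) in the side crop, is now flush like the white ones. The tub, white snaps and matchbox have not moved, and the hand is well clear.

```bash
python3 -c "
from workcell import ticket
print(ticket.close_job())"
```

```text
the job is handed in; nothing more can be done
None
```

The red snap is pressed fully home to its hard stop (about 13 N at most), the tub, white snaps and matchbox did not move in the final pictures, the hand is drawn back well clear, and the job was handed in at about 11 s.

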